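# Load the curing stand with speaker modules and hand it over

## Robot

A 6-joint arm with a two-finger parallel gripper is mounted at the origin on the work surface. World frame = base frame: x ahead of the robot, y to its left, z up, the work surface at z = 0. Lengths are in m, angles in degrees, forces in N, time in s.
With the tool pointing down it reaches from about 0.35 to 0.875 m from the base axis. Payload 4.2 kg.
Tool frame: the origin (TCP) lies on the centre line of the jaws, within the pads' length; the fingertips stand r.tip_extent ahead of it and the grasp point (between the pads) lies 11 mm behind it (r.tip_extent is the distance from the TCP to the fingertips, in m); z points along the fingers, y is the line along which they close (so a half turn about z gives the same grasp; the last joint's range is limited). The gripper opens to 87 mm and grips with 3 to 60 N. Pads are 19 mm wide; open, the fingers measure 117 mm over their backs; the gripper's body (75 mm by 190 mm) begins 51 mm behind the grasp point.
Start: joints at [-56.459, 22.042, 0.453, 0, -68.411, -14.817], TCP at [0.201, -0.592, 0.231] pointing down, gripper open.
Joint ranges: [-179.83, 179.83], [-69.29, 118.12], [-61.27, 80.66], [-181.25, 117.63], [-171.15, -9.14], [-177.46, 177.46]. Speed limits (degrees/s): [159.86, 159.86, 180, 180, 180, 180].

## Interface

Orientations are given as a 3x3 rotation matrix whose columns are the frame's x, y, z axes.
In Python, from station import r gives the robot as it stands.
- The arm moves only by the shell command python3 -m jog 'ROWS'. ROWS is text: rows parted by semicolons, each of 5 numbers parted by spaces: the opening, from 0 (shut) to 1 (fully open), then the shift along the world's x, y, z in mm, then the turn about the world's z in degrees. In form: hand dx dy dz roll; .... A call has 1 to 5 rows; each row shifts and turns the commanded pose from where the row before left it; what a row does not reach is not made up. A row lasts 1/8 s, in which the tool goes at most 62.5 mm and 10.7 degrees, less where a joint would pass 70% of its speed; a pose out of reach is approached as far as the arm can. A call is refused whole if a number of a shift passes 62.5 or a number of a turn 10.7, either way. A call with a gripper value outside its range is refused whole. The fingers move at their own pace and stop on an object; the grip force is fixed at half the most. Time passes only in rows, so rows that do not move let the fingers close. It gives the time, the measured TCP pose, the force, the opening and the grip force at its end, in the units of the state.
- r.sense(): the state, without advancing time (a new reading comes with each control period).
- r.capture(name): name is "scene" or "side" or "wrist"; returns a dict with "pixels" (420x560x3 uint8, red, green, blue), "fovy" (degrees; the focal length in pixels is half the picture's height over the tangent of half this angle, whatever the lens; pixels are square), "cx", "cy" (the principal point, pixels), "origin" and "orientation" of the camera in the world; the wrist camera has in their place "T_tool_cam" (4x4, takes a point from camera to tool coordinates, whose origin is the TCP and whose axes are the flange's). Camera axes: x right, y down, z forward; pixel columns grow to the right and rows downward; lengths in m; the calibration is good to about 2 mm. A picture is of the moment at which its call begins: read the wrist's pose just before it. There is no depth.
- r.finish_job(): hands the job in; it is judged then, once.
The state is a dict: "time_s": time; "joints": joint angles; "joint_velocities": joint speeds; "effort": joint torques, N m; "tcp_pos": TCP position; "ee_rot": TCP orientation; "wrist_force": force on the tool from outside, world axes, zero at the start; "moment": the same for the moment, N m; "gripper_width": opening from 0.0 (shut) to 1.0 (fully open); "gripper_force": force on a finger pad.
Only numpy, scipy, OpenCV 4.12 (cv2) and the standard library are available. Lean on these libraries where they do the work, as an engineer would, in place of code of your own. Each camera call takes 0.05 s, during which the arm holds its last target. There are 200 camera calls.

## Task

Lay every black speaker module crosswise over the narrow raised beam of the stand with the green lamp, balanced level with both gasket ends hanging free, and no module touching another; the stand with the red lamp is out of service and must end up empty. Put the yellow setting bar, left on one of the stands, flat in its grey tray. Only when all that is done, throw the red hand-over lever all the way over to its far side, away from the robot; disturb nothing else on the bench.

Things in the scene. Friction and masses are not known exactly. Their poses are not given: they have to be found in the camera images.
- speaker1: black speaker module, a box 100 x 36 x 36 mm with white gasket ends, about 0.16 kg; origin at the centre of the box, x along its 100 mm length. Any of its long faces may be underneath; starts lying across the beam of stand_a
- speaker2: black speaker module, a box 100 x 36 x 36 mm with white gasket ends, about 0.16 kg; origin at the centre of the box, x along its 100 mm length. Any of its long faces may be underneath; starts on the mat between the stands, or is absent
- speaker3: black speaker module, a box 100 x 36 x 36 mm with white gasket ends, about 0.16 kg; origin at the centre of the box, x along its 100 mm length. Any of its long faces may be underneath; starts on the mat between the stands, or is absent
- speaker4: black speaker module, a box 100 x 36 x 36 mm with white gasket ends, about 0.16 kg; origin at the centre of the box, x along its 100 mm length. Any of its long faces may be underneath; starts on the mat between the stands, or is absent
- speaker5: black speaker module, a box 100 x 36 x 36 mm with white gasket ends, about 0.16 kg; origin at the centre of the box, x along its 100 mm length. Any of its long faces may be underneath; starts on the mat between the stands, or is absent
- setting_bar: yellow setting bar with a dark band round its middle, 100 x 30 x 30 mm, about 0.14 kg; origin at its centre, x along its length; starts lying across the beam of stand_b
- stand_a: curing stand, fixed to the table: a level aluminium beam 360 mm long and 30 mm wide with its flat top 50 mm above the table, on two short posts with 70 mm wide feet; origin on the table under the beam's middle, x along the beam, y across it, z up
- stand_b: curing stand, fixed to the table: a level aluminium beam 360 mm long and 30 mm wide with its flat top 50 mm above the table, on two short posts with 70 mm wide feet; origin on the table under the beam's middle, x along the beam, y across it, z up
- lamp_green: signal lamp, fixed: 40 mm foot, thin pole, green dome, 88 mm tall; it stands at the far (+x) end of the stand it belongs to, 205 mm from the stand's origin along the stand's x; origin at the centre of its underside
- lamp_red: signal lamp, fixed: 40 mm foot, thin pole, red dome, 88 mm tall; it stands at the far (+x) end of the stand it belongs to, 205 mm from the stand's origin along the stand's x; origin at the centre of its underside
- tray: shallow open grey tray, fixed, 160 (x) x 110 (y) x 22 mm high outside, walls 4 mm, inner floor about 4 mm above the table; origin at the centre of its underside
- handover_tip (a point): tip of the red hand-over lever (80 mm long, pivoting about a level axis along the world's y direction in a fixed grey block)
- handover (a joint): angle of the lever: at 0 it leans towards the robot (-x), it swings away from the robot to about 1.0, its far stop, and stays where it is left
- tape_roll: yellow roll of tape, 60 mm wide, 20 mm high, origin at the centre of its underside; bystander, leave it alone
- brush: dusting brush lying on the table, about 200 mm long, x along it; bystander, leave it alone
- power_board: brown circuit board 90 x 60 mm, about 21 mm high, origin at the centre of its underside; bystander, leave it alone
- screw_dish: small steel dish, 64 mm wide, 30 mm high, origin at the centre of its underside; bystander, leave it alone
- driver: grey power screwdriver lying on its side, about 200 mm long, 36 mm thick, x along it; bystander, leave it alone
- cleaner: small bottle, 50 mm wide, 110 mm high, origin at the centre of its underside; bystander, leave it alone
There are look-alikes about, which are no part of the job. Leave any blue or purple look-alike of the speaker1 alone.

How it is judged:
By the outcome, as a careful person would: the job done as asked, in the order asked, and still so for the second after the job is handed in, with the robot touching nothing.
Of speaker2, speaker3, speaker4, speaker5 only 3 to 4 are there at a start; the rules pass over those that are not, and their reading is None.
At some moment in a run one of speaker1, speaker2, speaker3, speaker4, speaker5, setting_bar may be knocked a few centimetres aside while the robot is not near it.
Once in a run the grip may slacken for a moment while it holds something.
It also fails if it takes over 210 s, if anything falls off the work surface, if the arm or the gripper's body presses on something with over 40 N, if the wrist force passes 120 N, or if a joint passes its speed limit or range.

## Working session

There is one attempt and no reset: what is moved stays moved. The work goes in short steps, Python scripts to look and compute and a shell command to move; the robot and the scene stay as the last step left them, time stands still between calls to the robot, and variables do not carry over. Pictures are saved under pics/ and viewed, at most 14 in all, crops included, and the job is handed in when it is done.

```bash
ls; mkdir -p pics; python3 - <<'E'
from station import r
import cv2,pickle
d={}
for n in("scene","side","wrist"):
    s=r.sense();c=r.capture(n);d[n]=(s,c);cv2.imwrite(f"pics/{n}0.png",cv2.resize(c["pixels"][:,:,::-1],(800,600),interpolation=cv2.INTER_CUBIC))
    print(n,{k:v for k,v in c.items() if k!="pixels"})
pickle.dump(d,open("d0.pkl","wb"));print(r.sense(),r.tip_extent)
E
```

```text
pics
scene {'fovy': 56.05444646434242, 'cx': 281.5230194345743, 'cy': 215.29842863474497, 'origin': array([1.24860533, 0.44130947, 0.86482872]), 'orientation': array([[-0.48306424,  0.60328528, -0.63458318],
       [ 0.87534155,  0.31565632, -0.36624889],
       [-0.02064237, -0.73239877, -0.68056295]])}
side {'fovy': 53.17897169031917, 'cx': 280.8190613400505, 'cy': 211.43389353267486, 'origin': array([6.14116045e-04, 9.61244934e-01, 7.57900612e-01]), 'orientation': array([[-0.89131027, -0.24511465,  0.38142472],
       [-0.45338747,  0.48632534, -0.74694542],
       [-0.00240924, -0.83869332, -0.54459868]])}
wrist {'fovy': 60.131861989639006, 'cx': 277.96160939275256, 'cy': 212.18653271566254, 'T_tool_cam': array([[-1.47950524e-04, -9.67523599e-01, -2.52780662e-01,
         6.90709861e-02],
       [ 9.99999704e-01, -3.34114329e-04,  6.93538093e-04,
         3.02085239e-04],
       [-7.55472113e-04, -2.52780485e-01,  9.67523362e-01,
        -1.53464283e-01],
       [ 0.00000000e+00,  0.00000000e+00,  0.00000000e+00,
         1.00000000e+00]])}
{'time_s': 0.15, 'joints': array([-5.64616355e+01,  2.20812716e+01,  3.98676567e-01, -1.97676930e-02,
       -6.84120022e+01, -1.48152653e+01]), 'joint_velocities': array([-0.06640042, -0.18464962,  0.10858896,  0.01504015, -0.08009278,
        0.0316834 ]), 'effort': array([ 1.25415121e-03, -3.91052270e+01,  1.87588120e+01,  4.22232360e+00,
        1.24009585e-02, -1.36512199e-04]), 'tcp_pos': array([ 0.20048075, -0.59151311,  0.22971253]), 'ee_rot': array([[-9.47121731e-01, -3.20873823e-01, -6.44776756e-04],
       [-3.20874451e-01,  9.47120464e-01,  1.55339225e-03],
       [ 1.12238349e-04,  1.67814395e-03, -9.99998586e-01]]), 'wrist_force': array([-0.31411607,  0.01461699,  0.01805268]), 'moment': array([-0.01930574,  0.00544985,  0.01734471]), 'gripper_force': 0.0, 'gripper_width': 0.9972777934117781} 0.008
```

View pics/scene0.png

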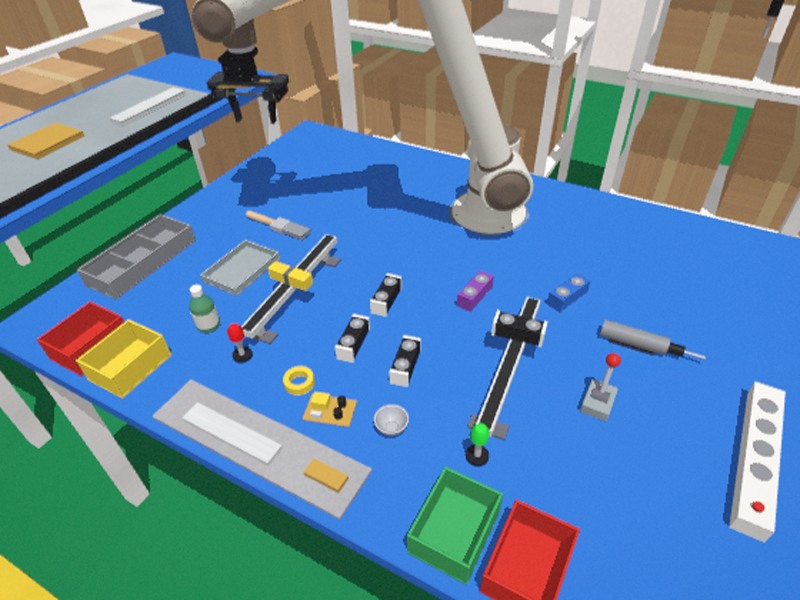

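View pics/side0.png

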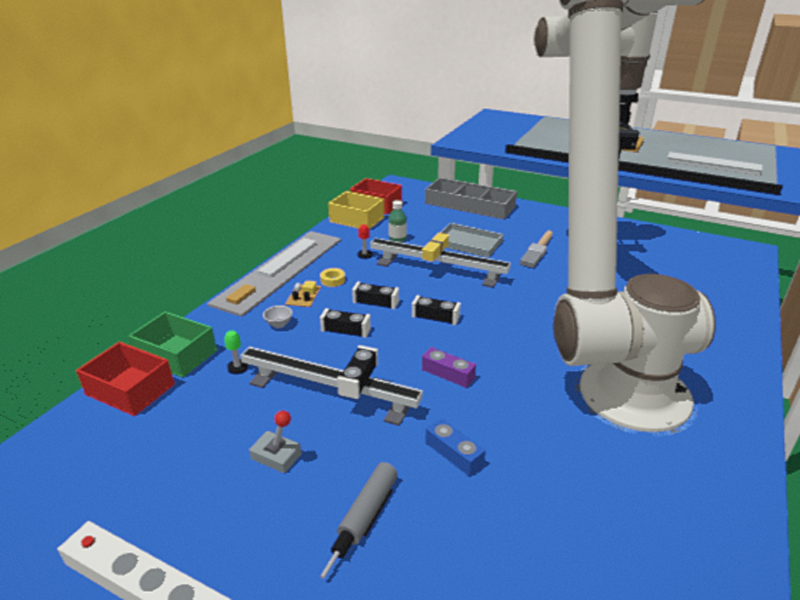

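The scene shows four black modules: one across the green-lamp beam (520,327) and three on the mat (386,293), (352,337), (405,360). Look-alikes are purple (475,290) and blue (569,290). The yellow bar is on the red-lamp beam at (290,275), the tray at (240,265), and the lever at (605,385). Now close crops.

```bash
python3 - <<'E'
import cv2,pickle
d=pickle.load(open("d0.pkl","rb"))
for n,x,y,w in(("scene",138,150,304),("side",165,145,184)):
    h=w*3//4
    c=d[n][1]["pixels"][y:y+h,x:x+w,::-1]
    cv2.imwrite(f"pics/{n}c.png",cv2.resize(c,(800,600),interpolation=cv2.INTER_CUBIC))
E
```

```text
(no output)
```

View pics/scenec.png

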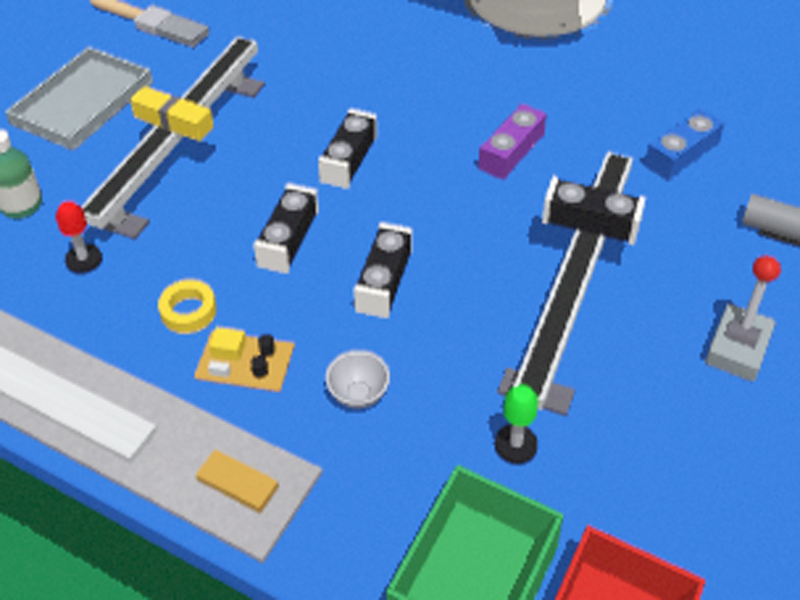

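View pics/sidec.png

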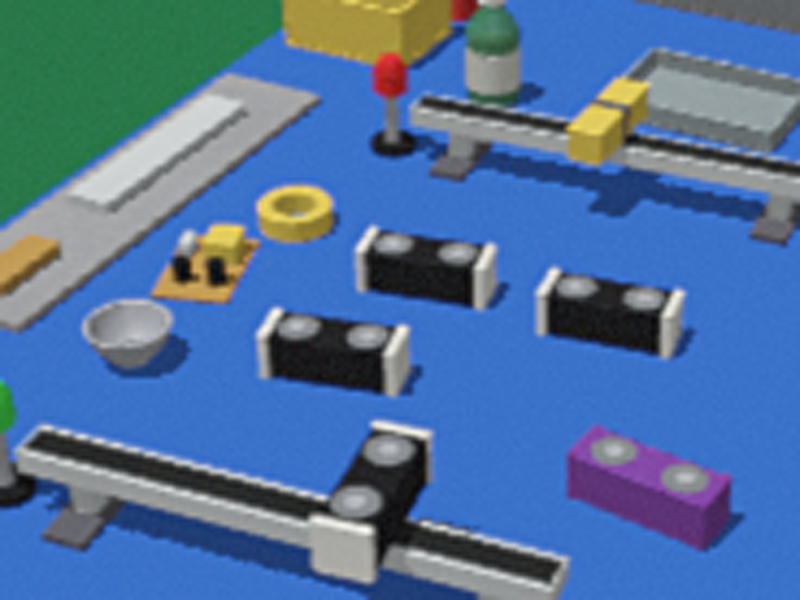

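The crops confirm the choice. The targets are black with white ends, and the purple and blue boxes lack the gaskets. The green-lamp stand carries speaker1, so it is stand_a. Now triangulate.

```bash
cat > h.py <<'E'
import numpy as np,cv2,pickle
def ray(c,u,v,o=None,R=None):
    f=c["pixels"].shape[0]/2/np.tan(np.radians(c["fovy"]/2))
    o=c["origin"] if o is None else o;R=c["orientation"] if R is None else R
    d=R@np.array([(u-c["cx"])/f,(v-c["cy"])/f,1]);return o,d/np.linalg.norm(d)
def wpose(s,c):
    T=np.eye(4);T[:3,:3]=s["ee_rot"];T[:3,3]=s["tcp_pos"];T=T@c["T_tool_cam"];return T[:3,3],T[:3,:3]
def tri(rays):
    A=sum(np.eye(3)-np.outer(d,d) for o,d in rays);b=sum((np.eye(3)-np.outer(d,d))@o for o,d in rays)
    p=np.linalg.solve(A,b);return p,max(np.linalg.norm((np.eye(3)-np.outer(d,d))@(p-o)) for o,d in rays)
def atz(r,z): o,d=r;return o+d*(z-o[2])/d[2]
def proj(c,p,o=None,R=None):
    f=c["pixels"].shape[0]/2/np.tan(np.radians(c["fovy"]/2))
    o=c["origin"] if o is None else o;R=c["orientation"] if R is None else R
    q=R.T@(np.asarray(p)-o);return f*q[0]/q[2]+c["cx"],f*q[1]/q[2]+c["cy"]
E
python3 - <<'E'
from h import *
np.set_printoptions(precision=1,suppress=True)
d=pickle.load(open("d0.pkl","rb"));S=d["scene"][1];I=d["side"][1]
sc=lambda u,v:ray(S,(u+.5)*.38-.5+138,(v+.5)*.38-.5+150)
si=lambda u,v:ray(I,(u+.5)*.23-.5+165,(v+.5)*.23-.5+145)
ff=lambda c,u,v:ray(c,u*.7,v*.7)
for n,a,b in [("P+",(340,150),(577,287)),("P-",(355,122),(643,298)),("Q+",(280,227),(395,243)),("Q-",(293,201),(457,253)),("R+",(377,275),(300,326)),("R-",(390,240),(366,337)),("S1+y",(619,204),(357,500)),("S1-y",(571,193),(390,449)),("A-x",(619,155),(560,570)),("A+x",(530,400),(29,440)),("bar band",(177,105),(622,113))]:
    p,e=tri([sc(*a),si(*b)]);print(n,p*1e3,e*1e3)
for n,a,b in [("lampg",(481,434),(232,341)),("lampr",(235,332),(364,231)),("ball",(613,360),(282,419)),("B-x",(331,238),(510,265)),("B+x",(247,332),(373,241)),("leverbase",(601,388),(275,442)),("bluetop",(570,283),(452,438))]:
    p,e=tri([ff(S,*a),ff(I,*b)]);print(n,p*1e3,e*1e3)
for c in [(88,48),(152,72),(72,145),(8,112)]: print("tray",atz(sc(*c),.022)*1e3)
E
```

```text
P+ [463.1 -63.4  34.2] 2.6350055904230056
P- [413.  -70.6  36.4] 3.919042256588905
Q+ [609.7 -53.3  38.3] 3.9913270705042136
Q- [564.  -66.1  34.2] 3.0648011440755907
R+ [616.5  72.2  34.3] 2.085626826912668
R- [567.2  62.   35.2] 3.534184136552052
S1+y [447.4 272.8  85.4] 1.2936704233972385
S1-y [454.8 221.9  84.7] 1.5401208369802017
A-x [333.9 238.1  50.2] 1.4090869955466492
A+x [691.8 276.5  45. ] 0.25961978555220916
bar band [ 517.1 -260.5   71.2] 0.5931460255322514
lampg [715.  279.5  65.2] 1.499043634753441
lampr [ 724.6 -248.    67. ] 1.9522170464648758
ball [478.3 433.4  95.8] 1.9434316998692471
B-x [ 340.7 -281.7   43.1] 1.3292515491619425
B+x [ 697.8 -246.    44.5] 1.430685055632606
leverbase [499.5 431.8  36. ] 4.068408173383184
bluetop [243.4 296.3  42. ] 5.853399085890588
tray [ 427.3 -490.9   22. ]
tray [ 430.  -377.5   22. ]
tray [ 594.8 -373.4   22. ]
tray [ 583.6 -490.7   22. ]
```

Stand_a's axis runs from (334,238) to (692,277) mm with yaw about 6° and top z≈50. Speaker1 is already level across it. The bar is at (517,-260), and the tray centre at (509,-433). First move: above the bar, then look with the wrist camera.

```bash
python3 -m jog '1 40 41 0 9.6;1 40 41 0 9.6;1 40 41 0 9.6;1 40 41 0 9.6'; python3 -m jog '1 40 41 0 9.6;1 40 41 0 9.6;1 40 41 0 9.6;1 37 44 0 9.8;1 0 0 0 0'
cat > look.py <<'E'
import sys
from h import *
from station import r
n=sys.argv[1];cam=sys.argv[2] if len(sys.argv)>2 else "wrist"
s=r.sense();c=r.capture(cam);pickle.dump((s,c),open(n+".pkl","wb"))
cv2.imwrite(f"pics/{n}.png",cv2.resize(c["pixels"][:,:,::-1],(800,600),interpolation=cv2.INTER_CUBIC))
E
python3 look.py w1
```

```text
time_s: 0.65
tcp_pos: [0.3616, -0.4264, 0.2303]
ee_rot: [[-0.538, -0.843, -0.0], [-0.843, 0.538, 0.0], [-0.0, 0.0, -1.0]]
wrist_force: [1.3, -0.4, 0.7]
gripper_width: 1.0
gripper_force: 0.0
time_s: 1.27
tcp_pos: [0.5197, -0.258, 0.2299]
ee_rot: [[0.105, -0.994, -0.0], [-0.994, -0.105, 0.0], [-0.0, 0.0, -1.0]]
wrist_force: [-0.8, -1.0, 0.5]
gripper_width: 1.0
gripper_force: 0.0
```

View pics/w1.png

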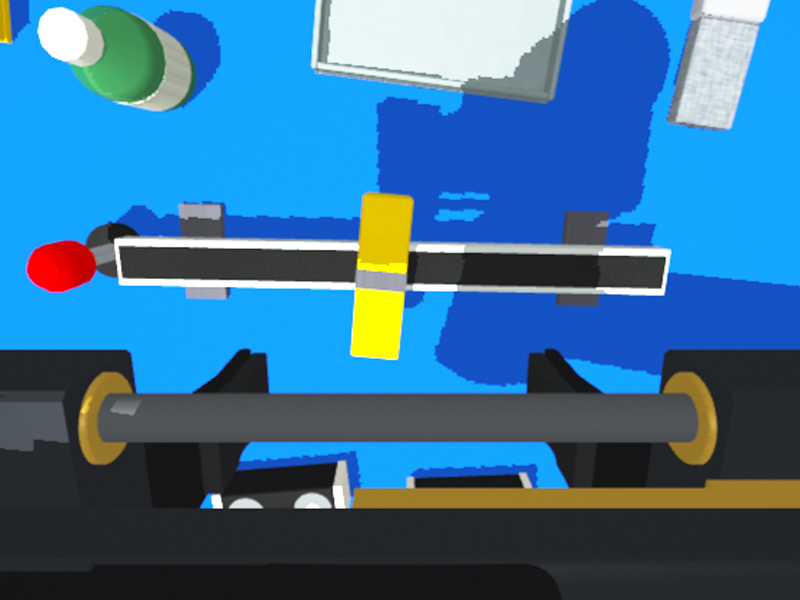

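The wrist view shows the bar with its band at (382,280) and end edges at about (387,195) and (375,357), across the red stand's beam. That beam runs from (117,262) to (667,272). The tray's near corners are at (316,72) and (552,100).

```bash
cat > pt.py <<'E'
import sys
from h import *
# usage: pt.py pkl z u,v ...   (pixels of the 800x600 view)
s,c=pickle.load(open(sys.argv[1]+".pkl","rb"));a=wpose(s,c) if "T_tool_cam" in c else (None,None)
for q in sys.argv[3:]:
    u,v=map(float,q.split(","));p=atz(ray(c,(u+.5)*.7-.5,(v+.5)*.7-.5,*a),float(sys.argv[2])/1e3);print(q,np.round(p*1e3,1))
E
python3 pt.py w1 80 382,280 362,194 413,196 351,356 398,359; python3 pt.py w1 50 117,240 117,286 669,250 665,293; python3 pt.py w1 22 316,72 552,100
python3 - <<'E'
from h import *
s,c=pickle.load(open("w1.pkl","rb"));d=pickle.load(open("d0.pkl","rb"))
w=lambda u,v:ray(c,(u+.5)*.7-.5,(v+.5)*.7-.5,*wpose(s,c))
sc=lambda u,v:ray(d["scene"][1],(u+.5)*.38-.5+138,(v+.5)*.38-.5+150)
print(tri([w(398,359),sc(212,118)]),tri([w(351,356),sc(207,112)]), tri([w(667,272),ray(d["scene"][1],331*.7,238*.7)]))
E
```

```text
382,280 [ 528.8 -260.5   80. ]
362,194 [ 545.1 -309.4   80. ]
413,196 [ 515.9 -311.4   80. ]
351,356 [ 543.2 -210.4   80. ]
398,359 [ 514.  -211.5   80. ]
117,240 [ 701.2 -262.3   50. ]
117,286 [ 702.2 -231.6   50. ]
669,250 [ 345.9 -293.3   50. ]
665,293 [ 341.7 -264.9   50. ]
316,72 [ 584.9 -379.9   22. ]
552,100 [ 430.4 -379.2   22. ]
(array([ 0.51473816, -0.20889202,  0.07051401]), np.float64(0.001505598571188279)) (array([ 0.53633772, -0.20859809,  0.09049528]), np.float64(0.00841466530737135)) (array([ 0.34215983, -0.27875162,  0.04456315]), np.float64(0.001317699148700792))
```

```bash
python3 -m jog '0.7 10 -3 -50 -4.9;0.7 0 0 -50 0;0.7 0 0 -40 0;0.7 0 0 -28 0;0.7 0 0 0 0'; python3 -m jog '0 0 0 0 0;0 0 0 0 0;0 0 0 0 0;0 0 0 0 0;0 0 0 0 0'
```

```text
time_s: 1.95
tcp_pos: [0.5261, -0.2649, 0.0611]
ee_rot: [[0.012, -1.0, -0.003], [-1.0, -0.012, 0.0], [-0.0, 0.003, -1.0]]
wrist_force: [-0.5, -0.4, 0.9]
gripper_width: 0.703
gripper_force: 0.0
time_s: 2.58
tcp_pos: [0.5281, -0.264, 0.063]
ee_rot: [[0.015, -1.0, 0.001], [-1.0, -0.015, -0.0], [0.0, -0.001, -1.0]]
wrist_force: [-0.6, -0.2, 1.3]
gripper_width: 0.344
gripper_force: 30.0
```

```bash
python3 -m jog '0 0 0 45 0;0 -2 -18 5 -10.1;0 -2 -19 0 -10.1;0 -2 -19 0 -10.1;0 -2 -19 0 -10.1';python3 -m jog '0 -3 -19 0 -10.1;0 -3 -19 0 -10.1;0 -3 -19 0 -10.1;0 -3 -19 0 -10.1;0 -3 -19 0 -10.1'; python3 -m jog '0 0 0 0 0;0 0 0 0 0'
```

```text
time_s: 3.2
tcp_pos: [0.519, -0.339, 0.1119]
ee_rot: [[-0.642, -0.767, -0.001], [-0.767, 0.642, 0.001], [0.0, 0.002, -1.0]]
wrist_force: [-0.5, 0.8, -1.4]
gripper_width: 0.339
gripper_force: 30.0
time_s: 3.82
tcp_pos: [0.504, -0.434, 0.1117]
ee_rot: [[-1.0, 0.007, -0.001], [0.007, 1.0, 0.001], [0.001, 0.001, -1.0]]
wrist_force: [-0.1, 0.2, -1.4]
gripper_width: 0.339
gripper_force: 30.0
time_s: 4.08
tcp_pos: [0.5043, -0.4332, 0.112]
ee_rot: [[-1.0, -0.0, -0.001], [-0.0, 1.0, 0.001], [0.001, 0.001, -1.0]]
wrist_force: [0.4, -0.3, -1.9]
gripper_width: 0.341
gripper_force: 30.0
```

```bash
python3 look.py w2
```

```text
(no output)
```

View pics/w2.png

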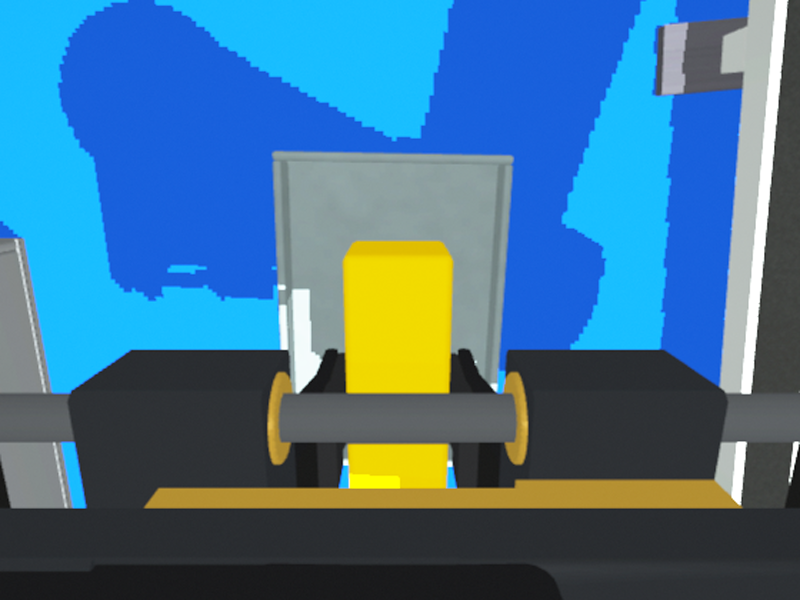

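The bar is held level and parallel with the tray, whose far edge runs (274,155)–(512,157). Lower, release, and go up to look.

```bash
python3 -m jog '0 2 0 -45 0;0 0 0 -35 0;0 0 0 -13 0;0 0 0 0 0';python3 -m jog '0.55 0 0 0 0;0.55 0 0 0 0;0.55 0 0 20 0;0.55 0 0 60 0;0.55 0 0 60 0'
```

```text
time_s: 4.62
tcp_pos: [0.5071, -0.4337, 0.0197]
ee_rot: [[-1.0, -0.0, -0.0], [-0.0, 1.0, -0.0], [0.0, -0.0, -1.0]]
wrist_force: [-0.3, 0.0, -0.3]
gripper_width: 0.338
gripper_force: 30.0
time_s: 5.25
tcp_pos: [0.5066, -0.4341, 0.1618]
ee_rot: [[-1.0, 0.001, 0.0], [0.001, 1.0, -0.001], [-0.0, -0.001, -1.0]]
wrist_force: [2.0, -0.9, 0.3]
gripper_width: 0.548
gripper_force: 0.0
```

```bash
python3 -m jog '0.8 22 54 12 0;0.8 22 54 12 0;0.8 22 54 12 0;0.8 22 54 12 0';python3 -m jog '0.8 22 54 12 0;0.8 22 54 12 0;0.8 22 54 12 0;0.8 22 54 12 0;0.8 0 0 0 0'; python3 look.py w3
```

```text
time_s: 5.75
tcp_pos: [0.5953, -0.2163, 0.2093]
ee_rot: [[-1.0, 0.001, 0.002], [0.001, 1.0, -0.0], [-0.002, -0.0, -1.0]]
wrist_force: [1.0, 0.2, -0.5]
gripper_width: 0.791
gripper_force: 0.0
time_s: 6.38
tcp_pos: [0.6842, 0.002, 0.2571]
ee_rot: [[-1.0, -0.004, 0.004], [-0.004, 1.0, 0.001], [-0.004, 0.001, -1.0]]
wrist_force: [-0.0, -0.9, 0.3]
gripper_width: 0.799
gripper_force: 0.0
```

View pics/w3.png

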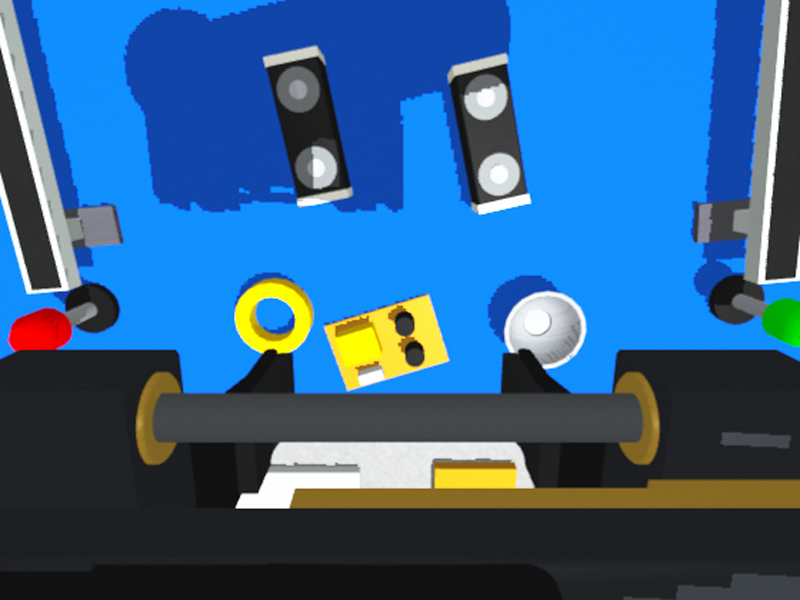

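The wrist view shows Q with discs at (298,88) and (317,167), and R with discs at (486,97) and (499,174). Tape, board and dish lie at +x of them, and stand_a is on the right.

```bash
python3 pt.py w3 36 298,88 317,167 486,97 499,174 264,58 321,46 299,205 351,190; python3 pt.py w3 50 764,281 803,276
python3 - <<'E'
from h import *
s,c=pickle.load(open("w3.pkl","rb"));d=pickle.load(open("d0.pkl","rb"))
w=lambda u,v:ray(c,(u+.5)*.7-.5,(v+.5)*.7-.5,*wpose(s,c))
sc=lambda u,v:ray(d["scene"][1],(u+.5)*.38-.5+138,(v+.5)*.38-.5+150)
for a,b in [((298,88),(293,201)),((317,167),(280,227)),((486,97),(390,240)),((499,174),(377,275))]:print(np.round(tri([w(*a),sc(*b)])[0]*1e3,1))
E
```

```text
298,88 [564.  -64.6  36. ]
317,167 [615.4 -53.7  36. ]
486,97 [569.2  62.2  36. ]
499,174 [619.7  73.7  36. ]
264,58 [545.5 -86.3  36. ]
321,46 [538.1 -48.2  36. ]
299,205 [641.6 -67.4  36. ]
351,190 [631.  -30.2  36. ]
764,281 [692.7 263.7  50. ]
803,276 [688.9 290.7  50. ]
[565.1 -65.   39.6]
[615.1 -51.3  49.5]
[569.8  61.4  41.8]
[619.6  72.9  40.5]
```

```bash
python3 -m jog '0.7 -45 33 -20 6.4;0.7 -45 33 -20 6.4;0.7 0 0 -50 0;0.7 0 0 -50 0;0.7 0 0 -50 0';python3 -m jog '0.7 0 0 -35 0;0.7 0 0 -16 0;0.7 0 0 -3 0;0.7 0 0 0 0'
```

```text
time_s: 7.05
tcp_pos: [0.5924, 0.0628, 0.0652]
ee_rot: [[-0.976, -0.219, 0.002], [-0.219, 0.976, 0.001], [-0.002, 0.0, -1.0]]
wrist_force: [0.2, -0.2, 0.3]
gripper_width: 0.701
gripper_force: 0.0
time_s: 7.55
tcp_pos: [0.5937, 0.0641, 0.0129]
ee_rot: [[-0.975, -0.22, 0.002], [-0.22, 0.975, 0.001], [-0.003, 0.0, -1.0]]
wrist_force: [-0.6, 0.3, 0.0]
gripper_width: 0.699
gripper_force: 0.0
```

```bash
python3 -m jog '0 1 3 0 0;0 0 0 0 0;0 0 0 0 0;0 0 0 0 0;0 0 0 0 0';python3 -m jog '0 0 0 40 0;0 0 0 50 0;0 3 25 35 10.4;0 3 25 0 10.4;0 3 25 0 10.4'; python3 -m jog '0 3 25 0 10.4;0 3 26 0 10.5;0 3 26 0 10.5;0 3 26 0 10.5;0 3 26 0 10.5'; python3 -m jog '0 0 0 0 0;0 0 0 0 0'; python3 look.py w4
```

```text
time_s: 8.18
tcp_pos: [0.5938, 0.0672, 0.0119]
ee_rot: [[-0.975, -0.221, 0.0], [-0.221, 0.975, 0.0], [-0.0, -0.0, -1.0]]
wrist_force: [-1.2, 1.4, 2.9]
gripper_width: 0.413
gripper_force: 30.0
time_s: 8.8
tcp_pos: [0.6021, 0.1426, 0.1363]
ee_rot: [[-0.717, -0.697, -0.001], [-0.697, 0.717, 0.0], [0.0, 0.001, -1.0]]
wrist_force: [-0.9, -0.6, -2.9]
gripper_width: 0.408
gripper_force: 30.0
time_s: 9.43
tcp_pos: [0.6169, 0.2716, 0.1351]
ee_rot: [[0.116, -0.993, -0.002], [-0.993, -0.116, -0.001], [0.001, 0.002, -1.0]]
wrist_force: [-0.2, 0.5, -2.1]
gripper_width: 0.411
gripper_force: 30.0
time_s: 9.68
tcp_pos: [0.617, 0.2705, 0.1355]
ee_rot: [[0.109, -0.994, -0.002], [-0.994, -0.109, -0.001], [0.001, 0.002, -1.0]]
wrist_force: [-0.4, 0.3, -1.9]
gripper_width: 0.411
gripper_force: 30.0
```

View pics/w4.png

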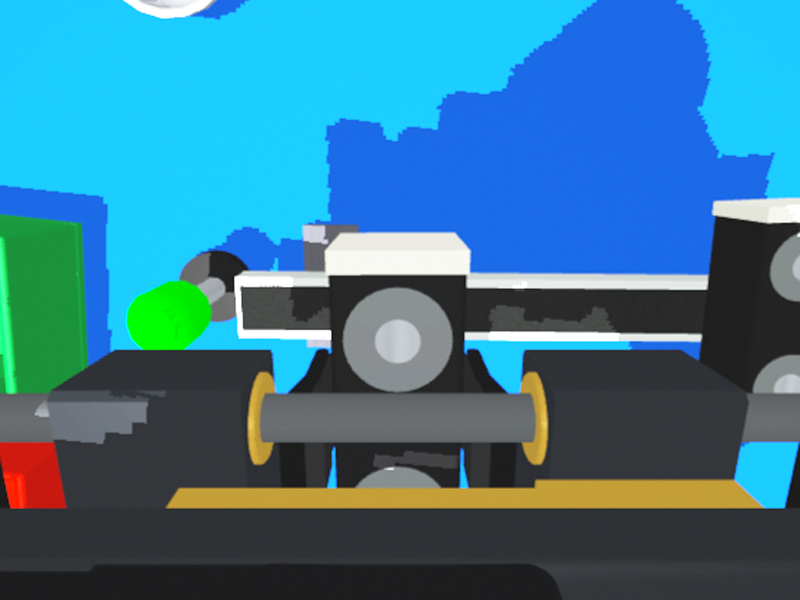

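```bash
python3 pt.py w4 159 326,250 470,250; python3 pt.py w4 50 240,274 238,338 600,276 600,339
```

```text
326,250 [640.  224.2 159. ]
470,250 [603.8 220.3 159. ]
240,274 [692.1 258.2  50. ]
238,338 [692. 290.  50.]
600,276 [523.7 240.9  50. ]
600,339 [517.2 271.6  50. ]
```

Held module's end edge gives its centre as (616,272), while the beam's midline there is at y≈267, so shift -4.5 mm in y and lower.

```bash
python3 -m jog '0 0 -4 -40 0;0 0 0 -22 0;0 0 0 -7 0;0 0 0 -3 0;0 0 0 0 0';python3 -m jog '0 0 0 -1 0;0.55 0 0 0 0;0.55 0 0 0 0;0.55 0 0 0 0'
```

```text
time_s: 10.35
tcp_pos: [0.6183, 0.2672, 0.0656]
ee_rot: [[0.11, -0.994, 0.002], [-0.994, -0.11, 0.001], [-0.001, -0.002, -1.0]]
wrist_force: [-0.3, 0.3, -1.5]
gripper_width: 0.411
gripper_force: 30.0
time_s: 10.85
tcp_pos: [0.6179, 0.2673, 0.064]
ee_rot: [[0.11, -0.994, 0.001], [-0.994, -0.11, 0.0], [-0.0, -0.001, -1.0]]
wrist_force: [0.3, 0.6, -0.6]
gripper_width: 0.542
gripper_force: 0.0
```

```bash
python3 -m jog '0.6 0 0 30 0;0.6 0 0 60 0;0.7 -3 -41 20 -10.5;0.7 -3 -41 0 -10.5;0.7 -3 -41 0 -10.5';python3 -m jog '0.7 -3 -41 0 -10.5;0.7 -4 -41 0 -10.5;0.7 -4 -41 0 -10.5;0.7 -4 -41 0 -10.5;0.7 -4 -40 0 -10.5'; python3 -m jog '0.7 0 0 0 0'
cat > chk.py <<'E'
from h import *
from station import r
d=pickle.load(open("d0.pkl","rb"))
for cam in("scene","side"):
    a=d[cam][1];b=r.capture(cam);pickle.dump((None,b),open("now_"+cam+".pkl","wb"))
    for n,p in dict(P=(438,-67,18),Q=(590,-59,18),R=(594,68,18),S1=(451,247,68),placedR=(617,268,68),p25=(537,260,68),pm145=(368.5,242,68),bar0=(529,-260,65),tray=(507,-434,19)).items():
        u,v=map(int,proj(a,np.array(p)/1e3));o=[]
        for c in(a,b):
            w=cv2.cvtColor(c["pixels"][v-22:v+22,u-25:u+25],cv2.COLOR_RGB2HSV);m=(w[...,1]<90) if n not in("bar0","tray") else (abs(w[...,0].astype(int)-26)<6)&(w[...,1]>120);y,x=np.nonzero(m);o+=[len(x),round(x.mean(),1) if len(x) else 0,round(y.mean(),1) if len(x) else 0]
        print(cam,n,o)
E
python3 chk.py
```

```text
time_s: 11.48
tcp_pos: [0.6086, 0.1431, 0.1744]
ee_rot: [[-0.43, -0.903, 0.001], [-0.903, 0.43, 0.001], [-0.001, -0.001, -1.0]]
wrist_force: [0.2, -0.9, 0.1]
gripper_width: 0.694
gripper_force: 0.0
time_s: 12.1
tcp_pos: [0.5895, -0.0612, 0.1739]
ee_rot: [[-0.978, -0.208, 0.001], [-0.208, 0.978, 0.0], [-0.001, -0.0, -1.0]]
wrist_force: [0.5, -0.3, -0.8]
gripper_width: 0.698
gripper_force: 0.0
time_s: 12.22
tcp_pos: [0.5892, -0.0622, 0.1738]
ee_rot: [[-0.978, -0.21, 0.0], [-0.21, 0.978, -0.0], [-0.0, -0.0, -1.0]]
wrist_force: [0.6, 0.4, 0.4]
gripper_width: 0.701
gripper_force: 0.0
scene P [490, np.float64(21.1), np.float64(25.5), 638, np.float64(19.0), np.float64(20.9)]
scene Q [549, np.float64(26.7), np.float64(19.0), 548, np.float64(26.8), np.float64(19.0)]
scene R [495, np.float64(25.1), np.float64(22.3), 2, np.float64(0.0), np.float64(0.5)]
scene S1 [928, np.float64(25.6), np.float64(22.7), 927, np.float64(25.6), np.float64(22.7)]
scene placedR [625, np.float64(25.0), np.float64(22.6), 1153, np.float64(24.9), np.float64(22.0)]
scene p25 [788, np.float64(28.3), np.float64(17.1), 102
[... 449 characters left out ...]
4(26.4), 460, np.float64(25.3), np.float64(21.7)]
side R [750, np.float64(29.7), np.float64(19.4), 254, np.float64(38.5), np.float64(11.6)]
side S1 [1049, np.float64(25.2), np.float64(27.7), 1055, np.float64(25.2), np.float64(27.6)]
side placedR [819, np.float64(23.6), np.float64(29.0), 1143, np.float64(25.0), np.float64(25.7)]
side p25 [727, np.float64(26.4), np.float64(28.5), 896, np.float64(20.2), np.float64(25.5)]
side pm145 [764, np.float64(17.5), np.float64(26.0), 769, np.float64(17.4), np.float64(25.9)]
side bar0 [192, np.float64(25.2), np.float64(23.6), 109, np.float64(41.9), np.float64(15.0)]
side tray [129, np.float64(4.8), np.float64(28.9), 214, np.float64(25.3), np.float64(23.3)]
```

Nothing has been disturbed. Pick Q.

```bash
python3 -m jog '0.7 0 3 -55 0;0.7 0 0 -55 0;0.7 0 0 -35 0;0.7 0 0 -13 0;0.7 0 0 -3 0';python3 -m jog '0 0 0 0 0;0 0 0 0 0;0 0 0 0 0;0 0 0 0 0;0 0 0 0 0'
```

```text
time_s: 12.95
tcp_pos: [0.5902, -0.0562, 0.0126]
ee_rot: [[-0.977, -0.215, 0.0], [-0.215, 0.977, -0.0], [-0.0, -0.0, -1.0]]
wrist_force: [-0.2, -0.5, 0.2]
gripper_width: 0.7
gripper_force: 0.0
time_s: 13.58
tcp_pos: [0.5904, -0.057, 0.0137]
ee_rot: [[-0.977, -0.214, 0.002], [-0.214, 0.977, -0.0], [-0.002, -0.001, -1.0]]
wrist_force: [-0.1, -0.3, 5.9]
gripper_width: 0.411
gripper_force: 30.0
```

```bash
python3 -m jog '0 0 0 40 0;0 0 0 50 0;0 -6 39 36 10.5;0 -6 39 0 10.5;0 -6 39 0 10.5'; python3 -m jog '0 -7 39 0 10.5;0 -7 40 0 10.5;0 -7 40 0 10.5;0 -7 40 0 10.5;0 -7 40 0 10.4'; python3 -m jog '0 0 0 0 0;0 0 0 0 0'; python3 look.py w5
```

```text
time_s: 14.2
tcp_pos: [0.5707, 0.0612, 0.1384]
ee_rot: [[-0.718, -0.696, -0.001], [-0.696, 0.718, 0.001], [0.0, 0.001, -1.0]]
wrist_force: [0.7, 0.2, -2.6]
gripper_width: 0.413
gripper_force: 30.0
time_s: 14.82
tcp_pos: [0.5355, 0.2601, 0.1376]
ee_rot: [[0.114, -0.993, -0.002], [-0.993, -0.114, -0.001], [0.001, 0.002, -1.0]]
wrist_force: [0.3, -0.1, -1.1]
gripper_width: 0.413
gripper_force: 30.0
time_s: 15.08
tcp_pos: [0.5359, 0.2587, 0.1377]
ee_rot: [[0.108, -0.994, -0.002], [-0.994, -0.108, -0.001], [0.001, 0.002, -1.0]]
wrist_force: [-0.2, -0.4, -1.2]
gripper_width: 0.414
gripper_force: 30.0
```

View pics/w5.png

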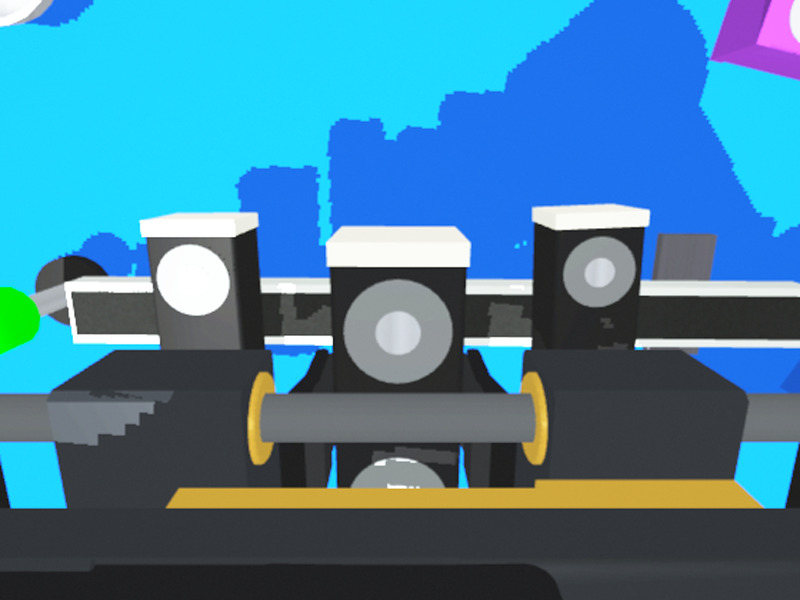

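The held module Q hangs between the placed R (left, discs at (193,280)) and speaker1 (right, (600,272)), with room on both sides.

```bash
python3 pt.py w5 161 327,243 470,243; python3 pt.py w5 50 690,283 690,342 290,279 290,341; python3 pt.py w5 86 141,220 258,214 533,209 649,213 258,235 140,236
```

```text
327,243 [558.8 210.5 161. ]
470,243 [522.9 206.7 161. ]
690,283 [398.2 228.3  50. ]
690,342 [390.8 257.3  50. ]
290,279 [588.  246.7  50. ]
290,341 [586.3 277.7  50. ]
141,220 [640.7 220.9  86. ]
258,214 [595.2 213.7  86. ]
533,209 [488.5 200.2  86. ]
649,213 [443.  196.9  86. ]
258,235 [594.9 221.9  86. ]
140,236 [641.2 227.3  86. ]
```

```bash
python3 -m jog '0 0 -1 -40 0;0 0 0 -22 0;0 0 0 -7 0;0 0 0 -3 0;0 0 0 0 0';python3 -m jog '0 0 0 -1 0;0.52 0 0 0 0;0.52 0 0 0 0;0.52 0 0 0 0'
```

```text
time_s: 15.75
tcp_pos: [0.5372, 0.2582, 0.0674]
ee_rot: [[0.108, -0.994, 0.001], [-0.994, -0.108, 0.001], [-0.001, -0.001, -1.0]]
wrist_force: [-0.3, -0.4, -2.0]
gripper_width: 0.408
gripper_force: 30.0
time_s: 16.25
tcp_pos: [0.5368, 0.2583, 0.0659]
ee_rot: [[0.109, -0.994, 0.001], [-0.994, -0.109, 0.0], [-0.0, -0.001, -1.0]]
wrist_force: [-0.5, 0.7, 0.2]
gripper_width: 0.514
gripper_force: 0.0
```

```bash
python3 -m jog '0.55 0 0 30 0;0.55 0 0 60 0;0.7 0 -36 20 -9.8;0.7 0 -36 20 -9.8;0.7 0 -36 20 -9.8';python3 -m jog '0.7 0 -36 0 -9.8;0.7 0 -36 0 -9.8;0.7 0 -36 0 -9.8;0.7 0 -36 0 -9.8;0.7 0 -36 0 -9.8'; python3 -m jog '0.7 0 -37 0 -9.8;0.7 0 0 0 0'; python3 look.py w6
```

```text
time_s: 16.88
tcp_pos: [0.5365, 0.1491, 0.2165]
ee_rot: [[-0.398, -0.917, 0.0], [-0.917, 0.398, 0.0], [-0.0, -0.0, -1.0]]
wrist_force: [1.2, 1.0, -0.0]
gripper_width: 0.692
gripper_force: 0.0
time_s: 17.5
tcp_pos: [0.5365, -0.031, 0.2158]
ee_rot: [[-0.954, -0.301, 0.0], [-0.301, 0.954, 0.0], [-0.0, -0.0, -1.0]]
wrist_force: [0.6, 0.2, 0.3]
gripper_width: 0.697
gripper_force: 0.0
time_s: 17.75
tcp_pos: [0.5364, -0.0687, 0.2156]
ee_rot: [[-0.991, -0.136, -0.0], [-0.136, 0.991, -0.0], [0.0, -0.0, -1.0]]
wrist_force: [0.5, 1.0, -0.0]
gripper_width: 0.702
gripper_force: 0.0
```

View pics/w6.png

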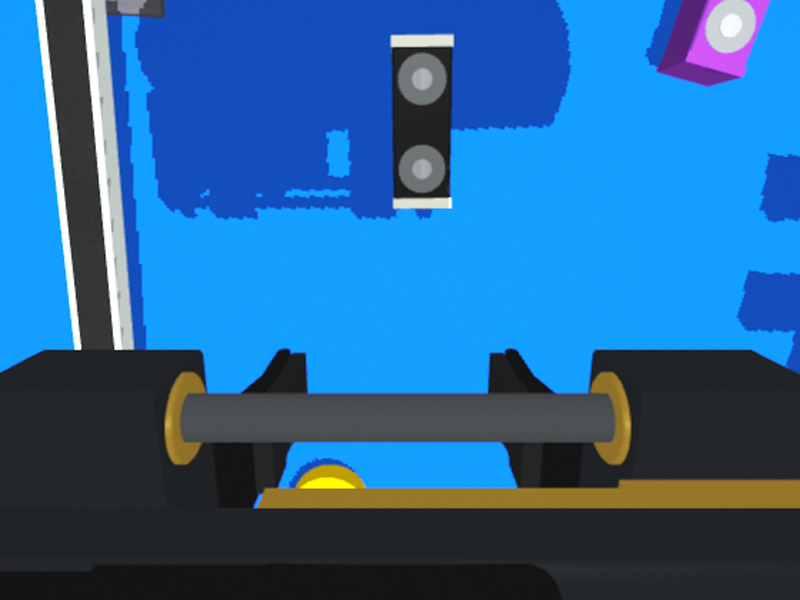

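P's discs are at (422,78) and (422,168).

```bash
python3 pt.py w6 36 422,78 422,168
```

```text
422,78 [414.3 -70.2  36. ]
422,168 [465.7 -62.5  36. ]
```

```bash
python3 -m jog '0.7 -48 1 -20 0.7;0.7 -48 2 -30 0;0.7 0 0 -50 0;0.7 0 0 -50 0;0.7 0 0 -34 0';python3 -m jog '0.7 0 0 -15 0;0.7 0 0 -4 0;0.7 0 0 0 0;0 0 0 0 0;0 0 0 0 0'; python3 -m jog '0 0 0 0 0;0 0 0 0 0;0 0 0 0 0'
```

```text
time_s: 18.42
tcp_pos: [0.4401, -0.063, 0.0301]
ee_rot: [[-0.988, -0.154, -0.001], [-0.154, 0.988, -0.0], [0.001, 0.0, -1.0]]
wrist_force: [0.1, 0.5, -0.6]
gripper_width: 0.696
gripper_force: 0.0
time_s: 19.05
tcp_pos: [0.4411, -0.0637, 0.0133]
ee_rot: [[-0.988, -0.152, 0.002], [-0.152, 0.988, 0.0], [-0.002, 0.0, -1.0]]
wrist_force: [0.5, 0.2, -0.2]
gripper_width: 0.554
gripper_force: 0.0
time_s: 19.42
tcp_pos: [0.441, -0.0639, 0.013]
ee_rot: [[-0.988, -0.152, 0.001], [-0.152, 0.988, 0.0], [-0.001, -0.0, -1.0]]
wrist_force: [-1.6, 0.2, 6.5]
gripper_width: 0.41
gripper_force: 30.0
```

```bash
python3 -m jog '0 0 0 40 0;0 0 0 50 0;0 -8 33 36 9.7;0 -8 34 0 9.7;0 -8 34 0 9.7'; python3 -m jog '0 -8 34 0 9.7;0 -8 34 0 9.7;0 -8 34 0 9.7;0 -8 34 0 9.7;0 -8 34 0 9.7'; python3 -m jog '0 -8 34 0 9.7;0 0 0 0 0;0 0 0 0 0'; python3 look.py w7
```

```text
time_s: 20.05
tcp_pos: [0.4159, 0.0379, 0.1387]
ee_rot: [[-0.787, -0.617, 0.0], [-0.617, 0.787, 0.001], [-0.001, 0.0, -1.0]]
wrist_force: [0.4, -0.1, -2.4]
gripper_width: 0.41
gripper_force: 30.0
time_s: 20.68
tcp_pos: [0.3757, 0.2078, 0.138]
ee_rot: [[-0.059, -0.998, -0.001], [-0.998, 0.059, -0.001], [0.001, 0.001, -1.0]]
wrist_force: [-0.1, 0.5, -1.7]
gripper_width: 0.411
gripper_force: 30.0
time_s: 21.05
tcp_pos: [0.368, 0.2404, 0.1379]
ee_rot: [[0.104, -0.995, -0.001], [-0.995, -0.104, -0.001], [0.001, 0.002, -1.0]]
wrist_force: [-0.1, -0.8, -1.6]
gripper_width: 0.413
gripper_force: 30.0
```

View pics/w7.png

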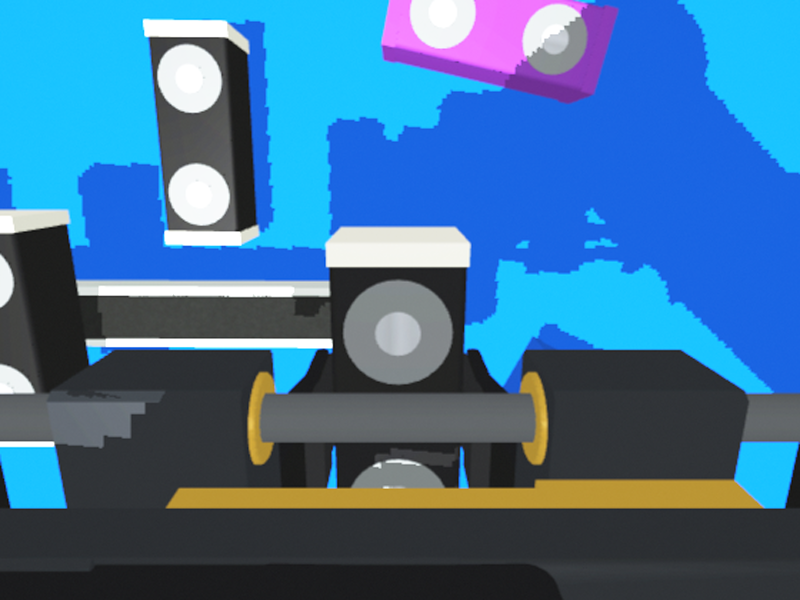

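Speaker1 has been knocked off the beam. It now lies on the mat at (185,78)/(198,195), yet P is still to be placed, so finish P first.

```bash
python3 pt.py w7 161 326,243 470,243; python3 pt.py w7 50 290,284 290,344 120,281 120,344; python3 pt.py w7 36 188,78 199,195
python3 -m jog '0 1 1 -40 0;0 0 0 -22 0;0 0 0 -7 0;0 0 0 -3 0;0 0 0 0 0'
```

```text
326,243 [391.  192.3 161. ]
470,243 [354.8 188.5 161. ]
290,284 [420.  230.7  50. ]
290,344 [418.5 260.9  50. ]
120,281 [500.5 237.6  50. ]
120,344 [501.5 269.5  50. ]
188,78 [474.  142.6  36. ]
199,195 [468.6 194.7  36. ]
time_s: 21.72
tcp_pos: [0.3701, 0.2423, 0.0672]
ee_rot: [[0.105, -0.995, 0.001], [-0.995, -0.105, 0.001], [-0.001, -0.001, -1.0]]
wrist_force: [-0.2, -0.5, -1.1]
gripper_width: 0.413
gripper_force: 30.0
```

```bash
python3 -m jog '0 0 -1 -2 0;0 0 0 0 0;0.55 0 0 0 0;0.55 0 0 0 0;0.55 0 0 0 0'; python3 -m jog '0.55 0 0 40 0;0.55 0 0 60 0;0.7 50 50 30 0;0.7 50 50 30 0;0.7 0 0 0 0'; python3 look.py w8
```

```text
time_s: 22.35
tcp_pos: [0.3697, 0.2413, 0.0647]
ee_rot: [[0.105, -0.994, 0.0], [-0.994, -0.105, 0.0], [-0.0, -0.0, -1.0]]
wrist_force: [-0.2, -0.3, -0.1]
gripper_width: 0.54
gripper_force: 0.0
time_s: 22.98
tcp_pos: [0.454, 0.3256, 0.2149]
ee_rot: [[0.105, -0.994, 0.004], [-0.994, -0.105, 0.004], [-0.003, -0.004, -1.0]]
wrist_force: [-0.9, -0.4, -0.1]
gripper_width: 0.689
gripper_force: 0.0
```

View pics/w8.png

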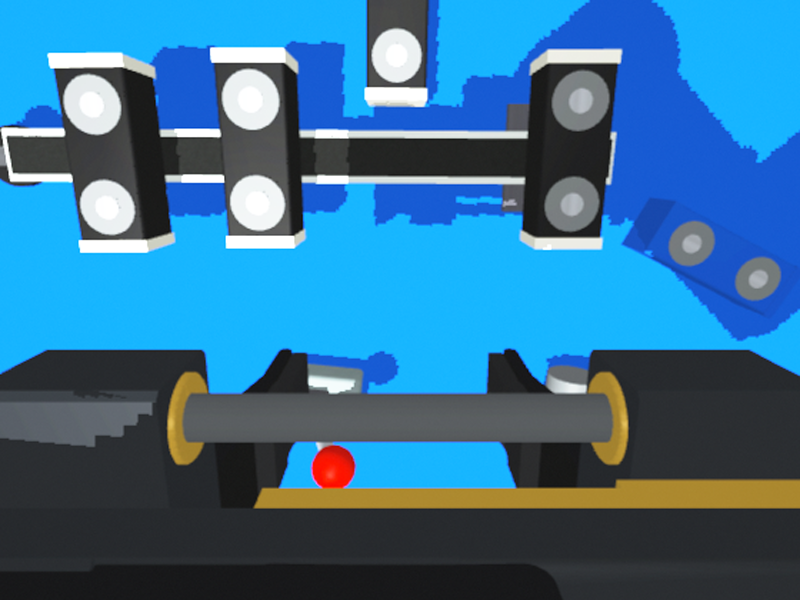

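Three modules sit well across the beam, and speaker1 is on the mat with its near end at (397,97). The gripper body would hit the placed modules if I gripped it at its middle. So I'll grip it near its -y end, drag it clear, and regrip.

```bash
python3 -m jog '0.7 5 -62 0 0;0.7 5 -62 0 0;0.7 5 -61 0 0;0.7 0 0 0 0;0.7 0 0 -50 0'; python3 -m jog '0.7 0 0 -60 0;0.7 0 0 -60 0;0.7 0 0 -27 0;0.7 0 0 -6 0;0.7 0 0 0 0'
```

```text
time_s: 23.65
tcp_pos: [0.4678, 0.1381, 0.1659]
ee_rot: [[0.104, -0.994, 0.008], [-0.995, -0.104, 0.005], [-0.004, -0.009, -1.0]]
wrist_force: [0.4, -0.4, -0.5]
gripper_width: 0.703
gripper_force: 0.0
time_s: 24.28
tcp_pos: [0.4658, 0.1378, 0.0107]
ee_rot: [[0.106, -0.994, 0.0], [-0.994, -0.106, -0.0], [0.0, -0.0, -1.0]]
wrist_force: [0.5, 1.1, -0.4]
gripper_width: 0.699
gripper_force: 0.0
```

```bash
python3 -m jog '0.7 7 0 2 0;0 0 0 0 0;0 0 0 0 0;0 0 0 0 0;0 0 0 0 0'; python3 -m jog '0 0 -20 0 0;0 0 -20 0 0;0 0 -20 0 0;0 0 0 0 0;0.7 0 0 0 0'; python3 -m jog '0.7 0 0 0 0;0.7 0 0 0 0;0.7 0 10 0 0;0.7 -1 10 0 0;0.7 -2 11 0 0';  python3 -m jog '0 0 0 0 0;0 0 0 0 0;0 0 0 0 0;0 0 0 0 0;0 0 0 0 0'
```

```text
time_s: 24.9
tcp_pos: [0.4732, 0.1375, 0.0126]
ee_rot: [[0.105, -0.994, 0.0], [-0.994, -0.105, 0.0], [-0.0, -0.0, -1.0]]
wrist_force: [-0.3, -0.8, 0.9]
gripper_width: 0.412
gripper_force: 29.8
time_s: 25.52
tcp_pos: [0.4726, 0.0767, 0.0122]
ee_rot: [[0.104, -0.995, -0.001], [-0.995, -0.104, -0.0], [0.0, 0.001, -1.0]]
wrist_force: [0.3, -0.4, -0.2]
gripper_width: 0.468
gripper_force: 0.0
time_s: 26.15
tcp_pos: [0.47, 0.1095, 0.0123]
ee_rot: [[0.105, -0.994, 0.0], [-0.994, -0.105, 0.0], [-0.0, -0.0, -1.0]]
wrist_force: [0.7, 0.1, -1.1]
gripper_width: 0.701
gripper_force: 0.0
time_s: 26.78
tcp_pos: [0.47, 0.1082, 0.0123]
ee_rot: [[0.105, -0.995, -0.0], [-0.995, -0.105, -0.0], [0.0, 0.0, -1.0]]
wrist_force: [0.2, -0.3, 0.3]
gripper_width: 0.414
gripper_force: 29.8
```

```bash
python3 -m jog '0 0 0 40 0;0 0 0 50 0;0 -4 35 36 0;0 -4 35 0 0;0 -4 36 0 0'; python3 -m jog '0 -4 36 0 0;0 0 0 0 0;0 0 0 0 0'; python3 look.py w9; python3 - <<'E'
from h import *
s,c=pickle.load(open("w9.pkl","rb"));g=c["pixels"]
for u in(250,280,310):
    col=g[120:240,u].mean(1).astype(int);print(u,col[30:70])
E
```

```text
time_s: 27.4
tcp_pos: [0.4575, 0.2151, 0.1386]
ee_rot: [[0.104, -0.995, -0.0], [-0.995, -0.104, 0.001], [-0.001, 0.0, -1.0]]
wrist_force: [0.2, -0.8, -2.2]
gripper_width: 0.415
gripper_force: 29.8
time_s: 27.78
tcp_pos: [0.4534, 0.2497, 0.1377]
ee_rot: [[0.105, -0.995, -0.002], [-0.995, -0.105, -0.001], [0.001, 0.002, -1.0]]
wrist_force: [0.5, -0.7, -2.0]
gripper_width: 0.414
gripper_force: 29.8
250 [129 129 127 128 141 201 239 239 239 239 239 238 239 239 239 242 249 251
 251 251 251 250 250 251 250 250 250 250 250 250 250 250 238  90  42  42
  43  43  42  42]
280 [128 128 129 129 127 157 215 239 239 239 239 239 239 239 239 239 244 251
 250 250 250 250 251 251 251 251 250 251 251 250 250 250 250 236  43  43
  43  42  42  42]
310 [129 129 128 128 128 128 173 231 239 239 239 239 239 239 239 239 240 246
 251 251 250 251 250 250 251 251 250 250 250 250 250 250 250 246 197  41
  44  42  42  41]
```

The held end edge sits about 2 mm toward -y, so correct by +2 mm and place.

```bash
python3 -m jog '0 0 2 -40 0;0 0 0 -22 0;0 0 0 -7 0;0 0 0 -3 0;0 0 0 0 0'; python3 -m jog '0 0 0 -2 0;0 0 0 0 0;0.55 0 0 0 0;0.55 0 0 0 0;0.55 0 0 0 0'; python3 -m jog '0.55 0 0 40 0;0.55 0 0 60 0;0.55 -60 -10 40 0;0.55 0 0 0 0'; python3 look.py f1 scene; python3 chk.py | grep -E "tray|bar0"
```

```text
time_s: 28.45
tcp_pos: [0.4545, 0.2526, 0.0671]
ee_rot: [[0.105, -0.995, 0.001], [-0.995, -0.105, 0.001], [-0.001, -0.001, -1.0]]
wrist_force: [-0.3, 0.3, -2.0]
gripper_width: 0.411
gripper_force: 29.8
time_s: 29.08
tcp_pos: [0.4542, 0.2527, 0.0647]
ee_rot: [[0.105, -0.994, 0.001], [-0.994, -0.105, 0.0], [-0.0, -0.001, -1.0]]
wrist_force: [-0.9, 0.2, -0.8]
gripper_width: 0.548
gripper_force: 0.0
time_s: 29.58
tcp_pos: [0.4016, 0.2442, 0.2022]
ee_rot: [[0.107, -0.994, 0.004], [-0.994, -0.107, 0.006], [-0.005, -0.005, -1.0]]
wrist_force: [0.3, 1.0, -0.8]
gripper_width: 0.547
gripper_force: 0.0
scene bar0 [328, np.float64(25.5), np.float64(21.7), 23, np.float64(0.8), np.float64(8.2)]
scene tray [44, np.float64(47.4), np.float64(25.9), 281, np.float64(24.6), np.float64(22.2)]
side bar0 [192, np.float64(25.2), np.float64(23.6), 138, np.float64(35.2), np.float64(19.6)]
side tray [129, np.float64(4.8), np.float64(28.9), 216, np.float64(25.2), np.float64(23.3)]
```

View pics/f1.png

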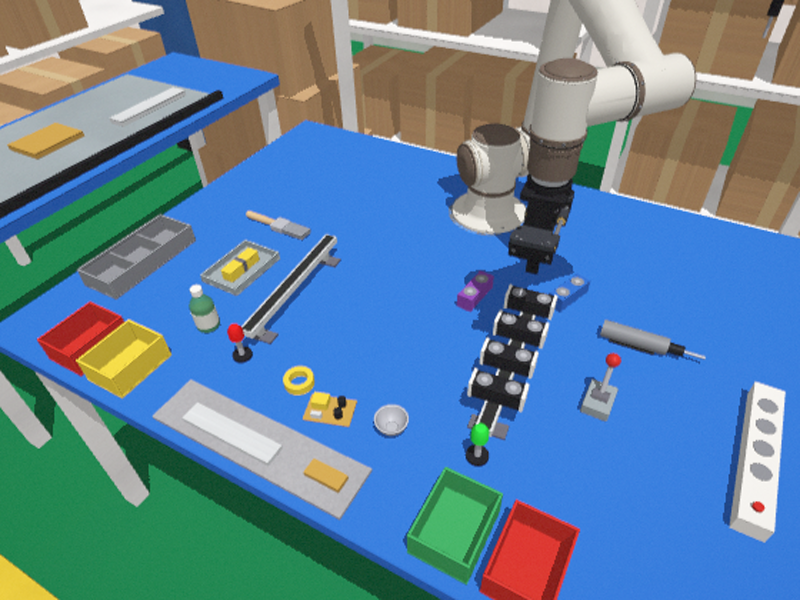

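All four modules lie across the green stand, the bar is in the tray, and the red stand is empty. Now the lever: check the ball from w8.

```bash
python3 - <<'E'
from h import *
s,c=pickle.load(open("w8.pkl","rb"));_,f=pickle.load(open("f1.pkl","rb"))
w=ray(c,333*.7,467*.7,*wpose(s,c))
print(tri([w,ray(f,613*.7,360*.7)]),tri([w,ray(f,613*.7,360*.7),ray(pickle.load(open("d0.pkl","rb"))["side"][1],282*.7,419*.7)]))
E
python3 -m jog '0 9 48 0 0;0 9 48 0 0;0 9 48 0 0;0 9 45 0 0;0 -10 0 -30 0'; python3 -m jog '0 0 0 -50 0;0 0 0 -25 0;0 0 0 -8 0;0 0 0 0 0'
```

```text
(array([0.4806465 , 0.43138067, 0.09917565]), np.float64(0.0005101515339260871)) (array([0.4795754 , 0.43310002, 0.09591794]), np.float64(0.0023229335921460246))
time_s: 30.35
tcp_pos: [0.4307, 0.437, 0.1673]
ee_rot: [[0.106, -0.994, 0.002], [-0.994, -0.106, 0.002], [-0.002, -0.002, -1.0]]
wrist_force: [-0.3, 0.1, -0.9]
gripper_width: 0.072
gripper_force: 0.0
time_s: 30.85
tcp_pos: [0.4289, 0.4328, 0.0847]
ee_rot: [[0.105, -0.994, -0.001], [-0.994, -0.105, -0.002], [0.002, 0.001, -1.0]]
wrist_force: [-0.8, -0.0, 0.7]
gripper_width: 0.003
gripper_force: 0.0
```

```bash
for i in 1; do python3 -m jog '0 20 0 3 0;0 12 0 0 0;0 12 0 0 0;0 12 0 0 0;0 0 0 0 0'; done; python3 -m jog '0 12 0 0 0;0 12 0 0 0;0 10 0 0 0;0 8 0 0 0;0 0 0 0 0'
```

```text
time_s: 31.48
tcp_pos: [0.4855, 0.4328, 0.0886]
ee_rot: [[0.104, -0.995, 0.0], [-0.995, -0.104, 0.0], [-0.0, -0.0, -1.0]]
wrist_force: [-1.0, -1.1, -0.3]
gripper_width: 0.008
gripper_force: 0.0
time_s: 32.1
tcp_pos: [0.5241, 0.4323, 0.088]
ee_rot: [[0.104, -0.995, -0.006], [-0.995, -0.104, -0.003], [0.002, 0.006, -1.0]]
wrist_force: [-9.4, -0.4, 3.4]
gripper_width: 0.004
gripper_force: 4.3
```

```bash
python3 -m jog '0 2 0 0 0;0 0 0 0 0'; python3 -m jog '0 2 0 0 0;0 0 0 0 0'
```

```text
time_s: 32.35
tcp_pos: [0.5242, 0.4323, 0.0879]
ee_rot: [[0.105, -0.994, -0.008], [-0.994, -0.105, -0.004], [0.003, 0.009, -1.0]]
wrist_force: [-14.3, 0.9, 4.2]
gripper_width: 0.004
gripper_force: 6.5
time_s: 32.6
tcp_pos: [0.5244, 0.4322, 0.0879]
ee_rot: [[0.105, -0.994, -0.011], [-0.994, -0.105, -0.005], [0.003, 0.012, -1.0]]
wrist_force: [-18.5, 1.5, 7.3]
gripper_width: 0.005
gripper_force: 9.1
```

The lever is hard against its stop. Back off and check.

```bash
python3 -m jog '0 -30 0 0 0;0 -40 0 0 0;0 -10 0 50 0;0 0 0 50 0;0 -40 -60 40 0'; python3 -m jog '0 -40 -60 0 0;0 0 0 0 0'; python3 look.py f2 scene; python3 - <<'E'
from h import *
_,c=pickle.load(open("f2.pkl","rb"))
a=c["pixels"][170:300,325:450,::-1];b=c["pixels"][160:215,135:245,::-1]
v=np.zeros((600,800,3),np.uint8);v[:572,:550]=cv2.resize(a,(550,572),interpolation=cv2.INTER_CUBIC);v[:125,550:]=cv2.resize(b,(250,125))
cv2.imwrite("pics/f2c.png",v)
E
```

```text
time_s: 33.22
tcp_pos: [0.4222, 0.3902, 0.2218]
ee_rot: [[0.106, -0.994, 0.005], [-0.994, -0.106, 0.005], [-0.004, -0.005, -1.0]]
wrist_force: [-0.8, -0.1, 0.0]
gripper_width: 0.004
gripper_force: 0.0
time_s: 33.48
tcp_pos: [0.3832, 0.3314, 0.2194]
ee_rot: [[0.104, -0.995, -0.001], [-0.995, -0.104, -0.001], [0.001, 0.001, -1.0]]
wrist_force: [1.7, 0.4, 0.3]
gripper_width: 0.005
gripper_force: 0.0
```

View pics/f2c.png

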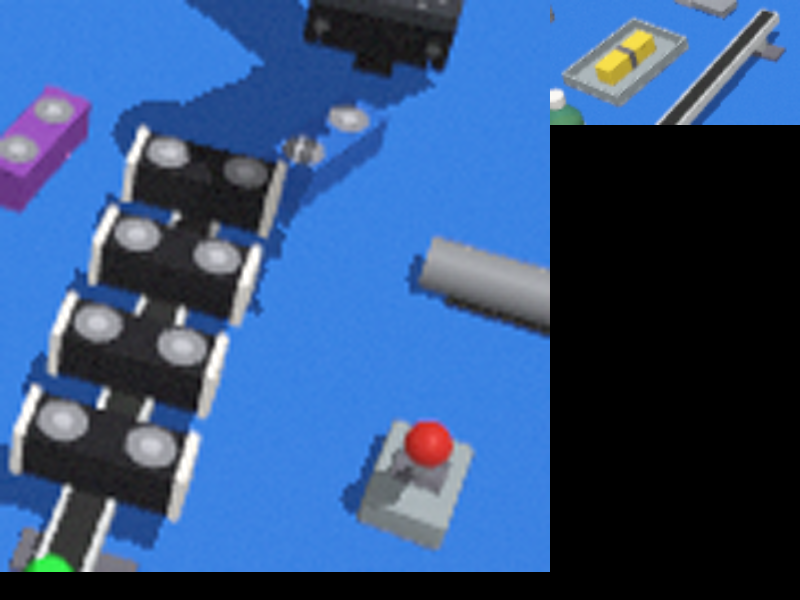

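The lever's ball at (428,443) has swung over its block to the far side. The modules lie level and apart, and the bar is flat in the tray.

```bash
python3 -c "
from station import r
print(r.finish_job())"
```

```text
the job is handed in; nothing more can be done
None
```

The job is done and handed in: all four black modules lie level and apart across the green-lamp beam (speaker1 was knocked off mid-run, so I put it back), the red-lamp stand is empty, the setting bar is flat in its tray, and the lever was thrown last, fully over to its far stop.

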